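# Click the batch counter home and enter it

### The job

The batch of parts is finished, so close it on the grey bench counter: with a fingertip, flick the tabs of its star wheel clockwise (seen from above), click by click, until the red tab has clicked into place at the white pointer and not one click further, then press the green button well down and let it come up. Only touch the counter, gently: do not pinch, lift or push it out of its place, do not press the button before the red tab is at the pointer, and leave the other things on the table alone.

Things in the scene. Friction and masses are not known exactly. Their poses are not given: they have to be found in the camera images.
- counter: Bench counter: grey housing with black top, 130 (x) x 235 (y) mm, from y = -70 to +165 mm, top 36 mm above the table, on rubber feet, loose, 1.5 to 2.6 kg. Origin on the table exactly below the star wheel's axis; z up. Pointer and green button lie on the +y side of the wheel. Turned by up to 0.4 rad either way; at yaw 0 its x, y are the world's.
- tally_wheel (a joint): Wheel angle in rad, growing clockwise seen from above; 0 = red tab at the pointer. Rests at multiples of 0.785 rad (a click, 45 degrees), tabs along the counter's x, y and diagonals. Pushed clockwise by about 0.5 rad (about 2 N at a tab) it springs to the next click itself; let go earlier it springs back. Ratchet: blocked the other way, force over 10 N jams it. Starts 2, 3 or 4 clicks before 0.
- wheel_centre (a point): Top of the wheel on its axis. The star wheel is an aluminium disc of radius 50 mm with eight upright tabs, one red, seven grey, 42 to 60 mm above the table. Tabs reach out to radius 76 mm, are 9 mm wide, 18 mm high; between two there is about 41 mm for a fingertip at radius 67 mm, clear down to the housing top, and free of the housing beyond 65 mm either way in the counter's x.
- pointer_tip (a point): Tip, at its top, of the fixed white pointer, 81 mm from the wheel axis towards the counter's +y, 52 mm above the table; it is 12 mm wide and runs to 102 mm from the axis.
- red_tab (a point): Centre of the red tab, at radius 67 mm, 51 mm above the table.
- enter_button (a joint): Travel of the green button in m: 0 = up, 0.008 = fully down (5 N); 0.005 or more counts as pressed. It springs up by itself.
- enter_button_top (a point): Centre of the top face of the round green button, 30 mm across, in a black base on the housing, 135 mm from the wheel axis along the counter's +y.
- sanding_block: Bystander: brown cork sanding block, 65 x 116 x 28 mm, left of the counter. Origin at the centre of its underside.
- dowel: Bystander: beech dowel lying on the table right of the counter, 20 mm thick, 150 mm long. Origin under its middle.
- spray_can: Bystander: standing red spray can, 67 mm across, 198 mm high, behind the counter to the right. Origin at the centre of its underside.
- tape_measure: Bystander: yellow tape measure, 40 x 74 x 66 mm, left of the counter. Origin at the centre of its underside.
- tape_roll: Bystander: roll of pale tape lying flat, 96 mm across, 25 mm high, behind the counter. Origin at the centre of its underside.

How it is judged:
By the outcome, as a careful person would: the job done as asked, in the order asked, and still so for the second after the job is handed in, with the robot touching nothing.
It also fails if it takes over 64 s, if anything falls off the work surface, if the arm or the gripper's body presses on something with over 40 N, if the wrist force passes 120 N, or if a joint passes its speed limit or range.

### The arm

A 6-joint arm with a two-finger parallel gripper is mounted at the origin on a cart in front of the work surface, level with it; the furniture and walls round the work are solid. World frame = base frame: x ahead of the robot, y to its left, z up, the work surface at z = 0. Lengths are in mm, angles in degrees, forces in N, time in s.
With the tool pointing down it reaches from about 300 to 850 mm from the base axis. Payload 4.2 kg.
Tool frame: the origin (TCP) lies on the centre line of the jaws, within the pads' length; the fingertips stand 14 mm ahead of it and the grasp point (between the pads) lies 5 mm behind it; z points along the fingers, y is the line along which they close (so a half turn about z gives the same grasp; the last joint's range is limited). The gripper opens to 91 mm and grips with 3 to 60 N. Pads are 32 mm wide; open, the fingers measure 118 mm over their backs; the gripper's body (76 mm by 178 mm) begins 60 mm behind the grasp point.
Start: joints at [-66.234, 18.312, 89.639, -0, 72.044, -1.146], TCP at [242.212, -521.515, 198.676] pointing down, gripper open.
Joint ranges: [-177.97, 177.97], [-48.28, 115.42], [12.27, 149.76], [-77.06, 257.06], [2.81, 150.46], [-146.56, 146.56]. Speed limits (degrees/s): [147.25, 147.25, 180, 180, 180, 180].

### API

Orientations are given as [roll, pitch, yaw] about the fixed x, y, z axes, in that order (R = Rz(yaw) Ry(pitch) Rx(roll)).
In Python, from workcell import env gives the robot as it stands.
- The arm moves only by the tool arm_command, never from a script. Its argument "motion" is a list of rows, each an object with "offset": the shift along the tool's x, y, z in m, a list of three; "spin": the turn about the tool's z in rad. In form: [{"offset": [tx, ty, tz], "spin": spin}, ...]. A call has 1 to 5 rows; each row shifts and turns the commanded pose from where the row before left it, along the tool's axes as they then stand; what a row does not reach is not made up. A row lasts 1/8 s, in which the tool goes at most 62.5 mm and 10.7 degrees, less where a joint would pass 70% of its speed; a pose out of reach is approached as far as the arm can. A call with a gripper value outside its range is refused whole. "jaw" is the finger opening in m, from 0 to 0.0912, set as the call begins (left out, the last holds). The fingers move at their own pace and stop on an object; "newtons" is the grip in N (left out, the last holds). Time passes only in rows, so rows that do not move let the fingers close. It gives the time, the measured TCP pose, the force, the opening and the grip force at its end, in the units of the state.
- env.state(): the state, without advancing time (a new reading comes with each control period).
- env.grab_frame(name): name is "side" or "top"; returns (picture, depth): 480x640x3 uint8, blue, green, red; 480x640 float32, mm along the optical axis (not along the pixel's ray), 0 where there is no reading.
- env.camera_model(name): a dict with "fx", "fy", "cx", "cy" (pixels), "eye" and "rotation" of the camera in the world. Camera axes: x right, y down, z forward; pixel columns grow to the right and rows downward; lengths in mm; the calibration is good to about 2 mm. A picture is of the moment at which its call begins. camera_model takes no time and is no camera call.
- env.job_done(): hands the job in; it is judged then, once.
Trained networks look in the newest picture that a camera, given by its name, has taken for a name from the list of things; names that differ only in an ending like _2 or _b are one class to them, and where a whole thing is asked for, a point or a joint stands for the part that bears it (a point fixed in the world has none). Each returns a list of dicts, best first, with "score" (0 to 1); they miss things now and then, are a little off and sometimes report something else, mostly with a low value. They report only what shows in the picture. A call takes as long as a camera call.
- env.boxes_of(camera, target): "bbox" ([left, top, right, bottom] in pixels, round what is visible of it).
- env.pinpoint(camera, target): "location" ([column, row] in pixels: a listed point, or the origin of a listed thing).
The state is a dict: "time_s": time; "qpos": joint angles; "qvel": joint speeds; "effort": joint torques, N m; "ee_pos": TCP position; "ee_rot": TCP orientation; "force": force on the tool from outside, world axes, zero at the start; "torque": the same for the moment, N m; "gripper_width": finger opening in mm; "gripper_force": force on a finger pad.
Only numpy, scipy, OpenCV 4.12 (cv2) and the standard library are available. Lean on these libraries where they do the work, as an engineer would, in place of code of your own. Each camera call takes 0.05 s, during which the arm holds its last target. There are 200 camera calls.

## Working session

There is one attempt and no reset: what is moved stays moved. The work goes in short steps, Python scripts to look and compute and a tool call to move; the robot and the scene stay as the last step left them, time stands still between calls to the robot, and variables do not carry over. Pictures are saved under pics/ and viewed, at most 10 in all, crops included, and the job is handed in when it is done.

Besides the shell and the picture viewer there is one more tool, called by a JSON object that holds its "method" and its "body", one argument or row to a line. arm_command: Moves the arm, as the interface text tells. Its arguments: {"type":"object","properties":{"motion":{"type":"array"},"jaw":{"type":"number"},"newtons":{"type":"number"}},"required":["motion"]}

```bash
mkdir -p pics; cat > h.py <<'E'
import numpy as np, cv2
from workcell import env
def ray(cam,px):
    m=env.camera_model(cam); d=np.array([(px[0]-m["cx"])/m["fx"],(px[1]-m["cy"])/m["fy"],1.])
    return np.array(m["eye"],float),np.array(m["rotation"],float)@d
def atz(cam,px,z):
    e,d=ray(cam,px); return e+d*(z-e[2])/d[2]
E
python3 - <<'E'
from h import *
for c in("top","side"):
    im,d=env.grab_frame(c); cv2.imwrite(f"pics/{c}0.png",im)
    print(c,env.camera_model(c)["eye"])
    for t,z in(("counter",0),("wheel_centre",42),("pointer_tip",52),("red_tab",51),("enter_button_top",50)):
        for r in env.pinpoint(c,t)[:2]: print(t,np.round(r["location"]),round(r["score"],2),atz(c,r["location"],z).round(1), d[int(r["location"][1]),int(r["location"][0])])
s=env.state();print(s["ee_pos"],s["ee_rot"],s["time_s"],s["force"])
E
```

```text
top [ 455.67295085   26.48447281 1648.47126956]Traceback (most recent call last):
  File "<stdin>", line 6, in <module>
  File "h.py", line 7, in atz
    e,d=ray(cam,px); return e+d*(z-e[2])/d[2]
                                         ~^^^
IndexError: invalid index to scalar variable.
```

```bash
python3 - <<'E'
from h import *
for c in("top","side"): print(env.camera_model(c))
s=env.state();print(s["ee_pos"],s["ee_rot"],s["time_s"],s["force"])
E
```

```text
{'fx': 613.5582578747726, 'fy': 613.5582578747726, 'cx': 331.4384314118594, 'cy': 239.03437317892084, 'eye': array([ 455.67295085,   26.48447281, 1648.47126956]), 'rotation': array([-1.75081475e+02,  3.32713047e-02, -8.90529244e+01])}
{'fx': 456.229027283028, 'fy': 456.229027283028, 'cx': 319.5859995976979, 'cy': 237.38057725601124, 'eye': array([305.26364816, 872.34340671, 890.47256479]), 'rotation': array([-132.3398969 ,    0.84102714, -160.74270023])}
[ 242.00596633 -521.07460414  197.91745164] [-1.79910999e+02 -6.01229481e-04  2.49109855e+01] 0.1 [ 0.40497019 -0.93434458  0.35887408]
```

View pics/top0.png

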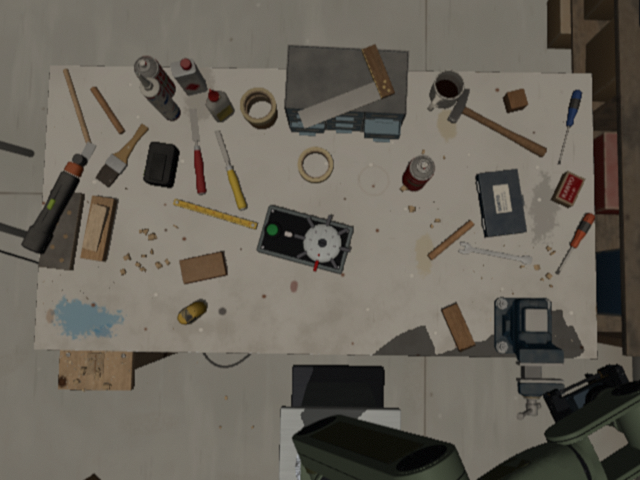

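```bash
cat > h.py <<'E'
import numpy as np, cv2
from scipy.spatial.transform import Rotation as Ro
from workcell import env
def ray(cam,px):
    m=env.camera_model(cam); d=np.array([(px[0]-m["cx"])/m["fx"],(px[1]-m["cy"])/m["fy"],1.])
    return np.array(m["eye"],float),Ro.from_euler("xyz",m["rotation"],degrees=True).apply(d)
def atz(cam,px,z):
    e,d=ray(cam,px); return e+d*(z-e[2])/d[2]
def look(cams=("top","side"),n=1):
    for c in cams:
        im,d=env.grab_frame(c); ims=im
        for t,z in(("counter",0),("wheel_centre",48),("pointer_tip",52),("red_tab",51),("enter_button_top",50)):
            for r in env.pinpoint(c,t)[:n]:
                l=r["location"]; e,v=ray(c,l); z0=d[int(l[1]),int(l[0])]
                print(c,t,np.round(l),round(r["score"],2),atz(c,l,z).round(1), "depth pt",(e+v*z0).round(1))
    s=env.state();print(s["time_s"],s["ee_pos"].round(1),s["ee_rot"].round(2),s["force"].round(1))
E
python3 - <<'E'
from h import *
look()
im,d=env.grab_frame("side"); cv2.imwrite("pics/side1.png",im)
im,d=env.grab_frame("top"); cv2.imwrite("pics/top1.png",cv2.resize(im[190:290,240:370],None,fx=6,fy=6,interpolation=cv2.INTER_CUBIC))
E
```

```text
top counter [320. 240.] 0.76 [593.9  59.2   0. ] depth pt [588.4  57.9  64.7]
top wheel_centre [322. 247.] 0.86 [571.5  53.   48. ] depth pt [570.5  52.7  62.8]
top pointer_tip [290. 231.] 0.77 [612.6 139.2  52. ] depth pt [614.  140.2  37.2]
top red_tab [317. 268.] 0.76 [516.   66.5  51. ] depth pt [515.8  66.3  58.2]
top enter_button_top [269. 230.] 0.39 [613.5 193.3  50. ] depth pt [612.5 192.3  59.3]
side counter [327. 264.] 0.58 [585.   49.1   0. ] depth pt [567.4 101.1  56.2]
side wheel_centre [329. 247.] 0.81 [584.6  33.1  48. ] depth pt [579.9  47.3  62.3]
side pointer_tip [312. 269.] 0.84 [600.  125.2  52. ] depth pt [598.6 128.7  55.9]
side red_tab [349. 262.] 0.67 [517.5  70.   51. ] depth pt [516.3  74.3  55.5]
side enter_button_top [298. 284.] 0.5 [616.6 183.5  50. ] depth pt [612.5 192.6  61.1]
0.7 [ 242.2 -521.5  198.7] [179.99   0.    24.91] [ 0.6  0.7 -0.3]
```

View pics/side1.png

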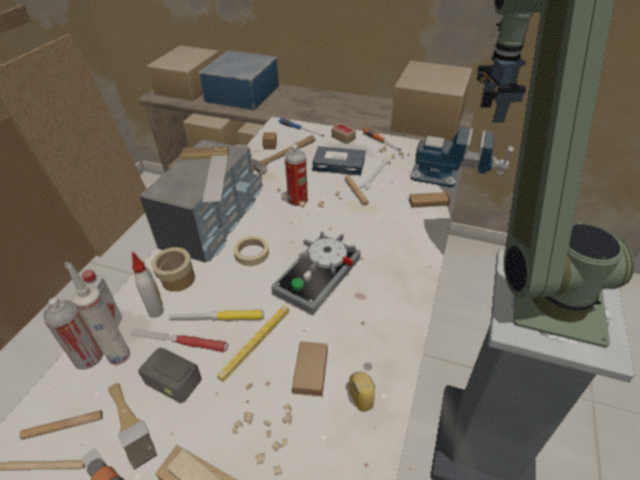

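View pics/top1.png

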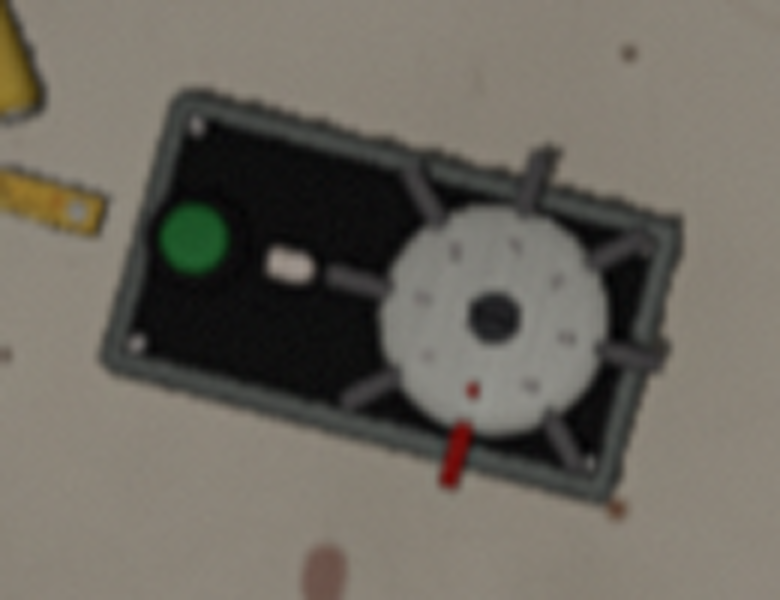

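```bash
cat >> h.py <<'E'
def seg(show=True):
    im,d=env.grab_frame("top"); h=cv2.cvtColor(im,cv2.COLOR_BGR2HSV)
    sub=np.zeros(d.shape,bool); sub[190:290,240:370]=True
    g=sub&(h[...,0]>45)&(h[...,0]<85)&(h[...,1]>120)
    r=sub&((h[...,0]<6)|(h[...,0]>174))&(h[...,1]>180)&(h[...,2]>60)
    out={}
    for n,m in(("green",g),("red",r)):
        v,u=np.nonzero(m); out[n]=(u.mean(),v.mean()); print(n,len(u),np.round(out[n],1),"depth z med",round(float(np.median([(lambda e:e[0]+e[1]*d[b,a])(ray("top",(a,b)))[2] for a,b in zip(u,v)])),1))
    v,u=np.nonzero(cv2.circle(np.zeros(d.shape,np.uint8),(322,243),14,1,-1))
    print("disc z",np.median([(lambda e:e[0]+e[1]*d[b,a])(ray("top",(a,b)))[2] for a,b in zip(u,v)]).round(1))
    return out
E
python3 - <<'E'
from h import *
o=seg()
im,d=env.grab_frame("top")
gray=cv2.cvtColor(im,cv2.COLOR_BGR2GRAY)
m=(gray>95).astype(np.uint8); k=np.zeros_like(m); cv2.circle(k,(322,243),22,1,-1); m&=k
cs,_=cv2.findContours(m,cv2.RETR_EXTERNAL,cv2.CHAIN_APPROX_NONE); c=max(cs,key=cv2.contourArea)
(cx,cy),r=cv2.minEnclosingCircle(c); mm=cv2.moments(c); print("disc",cx,cy,r,mm["m10"]/mm["m00"],mm["m01"]/mm["m00"])
cv2_c=(mm["m10"]/mm["m00"],mm["m01"]/mm["m00"])
for z in(50,55): print(atz("top",cv2_c,z).round(1),atz("top",o["green"],z).round(1),atz("top",o["red"],z).round(1))
a=atz("top",cv2_c,53)[:2];b=atz("top",o["green"],53)[:2];w=b-a;print(np.hypot(*w),np.degrees(np.arctan2(-w[0],w[1])))
E
```

```text
green 126 [271.9 229.2] depth z med 56.6
red 26 [315.5 265.2] depth z med 58.8
disc z 58.9
disc 321.8835754394531 243.03424072265625 18.560270309448242 321.83383635144196 242.8993963782696
[582.6  54.6  50. ] [616.4 185.9  50. ] [524.2  70.1  50. ]
[582.2  54.5  55. ] [615.8 185.4  55. ] [524.   69.9  55. ]
135.32999955058105 -14.394392834782439
```

{"method": "arm_command", "body": {
  "motion": [
    {"offset":[0,0,-0.025],"spin":0.172},
    {"offset":[0,0,-0.025],"spin":0.172},
    {"offset":[0,0,-0.025],"spin":0.172},
    {"offset":[0,0,-0.025],"spin":0.172},
    {"offset":[0,0,0],"spin":0}
  ],
  "jaw": 0
}}

```text
time_s: 1.52
ee_pos: [242.6, -522.4, 300.5]
ee_rot: [179.8, -0.2, -14.4]
force: [0.6, 0.1, 0.8]
gripper_width: 44.4
gripper_force: 0.0
```

{"method": "arm_command", "body": {
  "motion": [
    {"offset":[0.008,-0.04,0],"spin":0},
    {"offset":[0.008,-0.044,0],"spin":0},
    {"offset":[0.008,-0.044,0],"spin":0},
    {"offset":[0.008,-0.044,0],"spin":0},
    {"offset":[0.008,-0.044,0],"spin":0}
  ]
}}

```text
time_s: 2.15
ee_pos: [335.0, -320.6, 297.2]
ee_rot: [-179.9, 0.1, -14.3]
force: [0.6, 0.1, 0.0]
gripper_width: 0.5
gripper_force: 0.0
```

{"method": "arm_command", "body": {
  "motion": [
    {"offset":[0.008,-0.044,0],"spin":0},
    {"offset":[0.008,-0.044,0],"spin":0},
    {"offset":[0.008,-0.044,0],"spin":0},
    {"offset":[0.008,-0.044,0],"spin":0},
    {"offset":[0.008,-0.044,0],"spin":0}
  ]
}}

```text
time_s: 2.78
ee_pos: [428.7, -117.9, 297.3]
ee_rot: [180.0, 0.1, -14.3]
force: [-0.1, -0.8, -0.5]
gripper_width: 0.7
gripper_force: 0.0
```

{"method": "arm_command", "body": {
  "motion": [
    {"offset":[0.008,-0.044,0],"spin":0},
    {"offset":[0.008,-0.044,0],"spin":0},
    {"offset":[0.008,-0.044,0],"spin":0},
    {"offset":[0.007,-0.044,0],"spin":0},
    {"offset":[0,0,0],"spin":0}
  ]
}}

```text
time_s: 3.4
ee_pos: [503.1, 45.4, 296.7]
ee_rot: [180.0, 0.2, -14.1]
force: [-1.0, -0.0, 0.5]
gripper_width: 0.4
gripper_force: 0.0
```

{"method": "arm_command", "body": {
  "motion": [
    {"offset":[0,0,0.04],"spin":0},
    {"offset":[0,0,0.05],"spin":0},
    {"offset":[0,0,0.05],"spin":0},
    {"offset":[0,0,0.04],"spin":0},
    {"offset":[0,0,0.02],"spin":0}
  ]
}}

```text
time_s: 4.03
ee_pos: [500.2, 42.0, 95.6]
ee_rot: [179.9, 0.3, -14.4]
force: [0.1, 0.2, 0.1]
gripper_width: 0.6
gripper_force: 0.0
```

```bash
python3 - <<'E'
from h import *
a,_=env.grab_frame("side"); b,_=env.grab_frame("top")
cv2.imwrite("pics/c2.png",np.hstack([cv2.resize(a[180:320,260:400],(400,400),interpolation=2),cv2.resize(b[180:310,240:370],(400,400),interpolation=2)]))
s=env.state();print(s["ee_pos"],s["ee_rot"],s["force"])
E
```

```text
[499.92867473  42.08098832  95.74146052] [179.8484278    0.38647913 -14.44990782] [-0.10764569 -0.41875598  0.57323288]
```

View pics/c2.png

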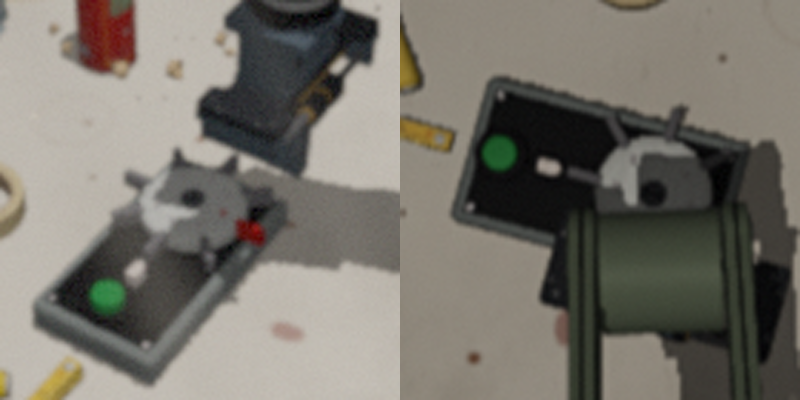

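```bash
python3 - <<'E'
from h import *
m=env.camera_model("side"); R=Ro.from_euler("xyz",m["rotation"],degrees=True)
def pr(p):
    q=R.inv().apply(np.array(p,float)-m["eye"]); return np.array([m["cx"]+m["fx"]*q[0]/q[2],m["cy"]+m["fy"]*q[1]/q[2]])
for n,p in dict(tip=(500,42,82),tcp=(500,42,96),body=(500,42,160),wheel=(582,54.5,58),button=(616,185.5,56)).items(): u=pr(p); print(n,u.round(),((u-[260,180])*400/140).round())
a,_=env.grab_frame("side"); cv2.imwrite("pics/c3.png",cv2.resize(a[130:310,240:440],(800,720))[:600])
E
```

```text
tip [359. 247.] [284. 192.]
tcp [360. 243.] [284. 181.]
body [361. 224.] [288. 126.]
wheel [327. 250.] [193. 201.]
button [297. 283.] [107. 294.]
```

View pics/c3.png

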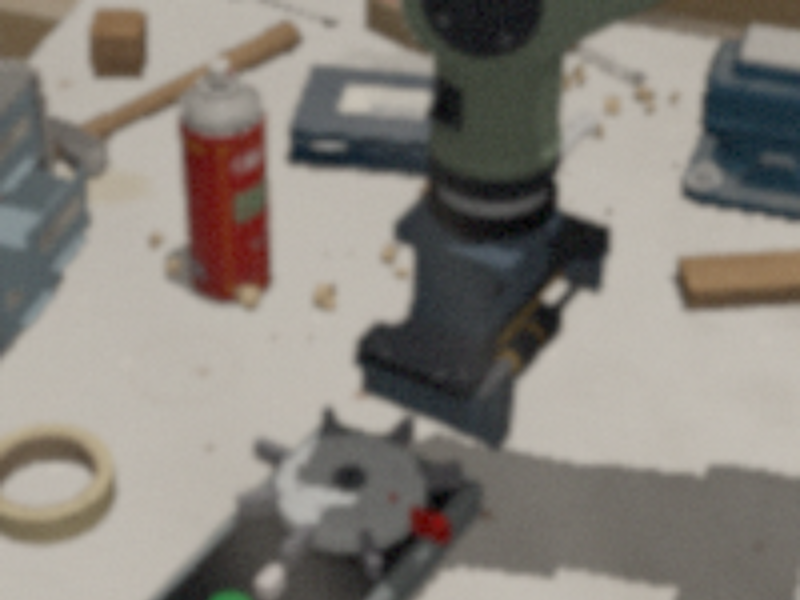

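{"method": "arm_command", "body": {
  "motion": [
    {"offset":[0.003,-0.005,0.0],"spin":0},
    {"offset":[0,0,0.012],"spin":0},
    {"offset":[0,0,0.012],"spin":0},
    {"offset":[0,0,0.011],"spin":0},
    {"offset":[0,0,0],"spin":0}
  ]
}}

```text
time_s: 4.8
ee_pos: [506.1, 47.2, 62.4]
ee_rot: [179.9, 0.1, -14.5]
force: [0.2, 0.2, -0.8]
gripper_width: 0.1
gripper_force: 0.0
```

{"method": "arm_command", "body": {
  "motion": [
    {"offset":[-0.002,-0.005,0.001],"spin":0},
    {"offset":[0,-0.006,0],"spin":0},
    {"offset":[0,-0.006,0],"spin":0},
    {"offset":[0,-0.006,0],"spin":0},
    {"offset":[0,-0.006,0],"spin":0}
  ]
}}

```text
time_s: 5.42
ee_pos: [512.6, 76.3, 62.7]
ee_rot: [-180.0, -0.0, -14.5]
force: [-0.0, 0.5, 0.8]
gripper_width: 0.5
gripper_force: 0.0
```

{"method": "arm_command", "body": {
  "motion": [
    {"offset":[0,-0.006,0],"spin":0},
    {"offset":[0,-0.006,0],"spin":0},
    {"offset":[0,-0.006,0],"spin":0},
    {"offset":[0,-0.004,0],"spin":0},
    {"offset":[0,-0.002,0],"spin":0}
  ]
}}

```text
time_s: 6.05
ee_pos: [518.5, 99.3, 62.6]
ee_rot: [180.0, -0.0, -14.5]
force: [-1.4, -0.5, 0.4]
gripper_width: 0.1
gripper_force: 0.0
```

```bash
python3 - <<'E'
from h import *
s=env.state();p=s["ee_pos"][:2]-[582.3,54.5];print(s["ee_pos"],s["force"],"XY",p@[.968,-.25],p@[.25,.968])
a,_=env.grab_frame("side"); cv2.imwrite("pics/c4.png",cv2.resize(a[200:320,260:420],(800,600),interpolation=2))
E
```

```text
[518.53946175  99.29790537  62.62679434] [-1.35576317 -0.45322378  0.40915253] XY -72.9196773684476 27.42423783886396
```

View pics/c4.png

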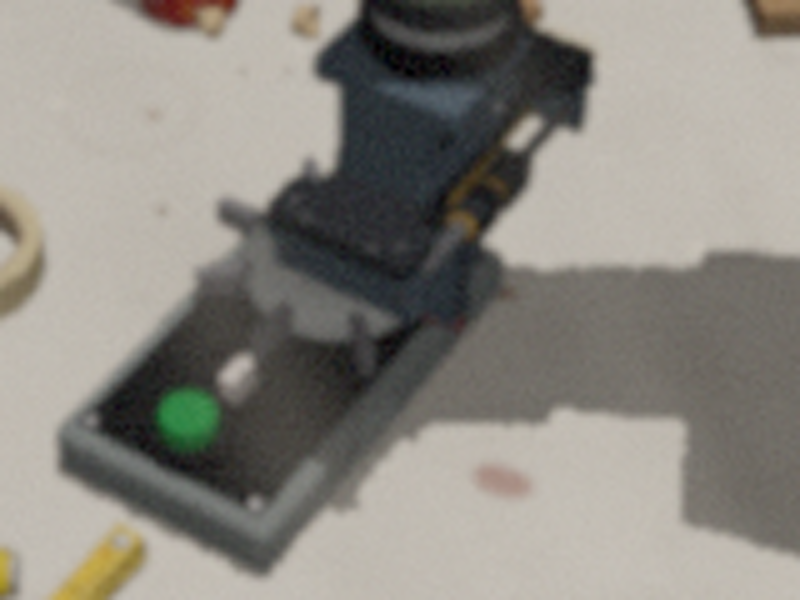

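{"method": "arm_command", "body": {
  "motion": [
    {"offset":[0,0,-0.03],"spin":0},
    {"offset":[0,0,-0.04],"spin":0},
    {"offset":[0,0.02,-0.03],"spin":0},
    {"offset":[0,0.03,-0.03],"spin":0},
    {"offset":[0,0.01,0],"spin":0}
  ]
}}

```text
time_s: 6.72
ee_pos: [504.6, 39.9, 194.9]
ee_rot: [-179.9, -0.3, -14.6]
force: [-0.2, -0.7, -0.7]
gripper_width: 0.3
gripper_force: 0.0
```

```bash
python3 - <<'E'
from h import *
look(("side",))
a,_=env.grab_frame("side"); cv2.imwrite("pics/c5.png",cv2.resize(a[190:310,270:430],(800,600),interpolation=2))
E
```

```text
side counter [328. 265.] 0.79 [580.3  53.1   0. ] depth pt [564.2 100.8  51.8]
side wheel_centre [328. 251.] 0.96 [583.6  46.1  48. ] depth pt [578.9  60.1  62.3]
side pointer_tip [310. 268.] 0.65 [604.6 125.2  52. ] depth pt [603.3 128.5  55.7]
side red_tab [347. 260.] 0.83 [524.1  66.8  51. ] depth pt [522.   74.5  59. ]
side enter_button_top [297. 284.] 0.54 [618.9 183.6  50. ] depth pt [616.7 188.4  55.8]
7.025 [503.   41.5 191.4] [ 1.7997e+02  1.3000e-01 -1.4480e+01] [-0.3  0.7 -0.6]
```

View pics/c5.png

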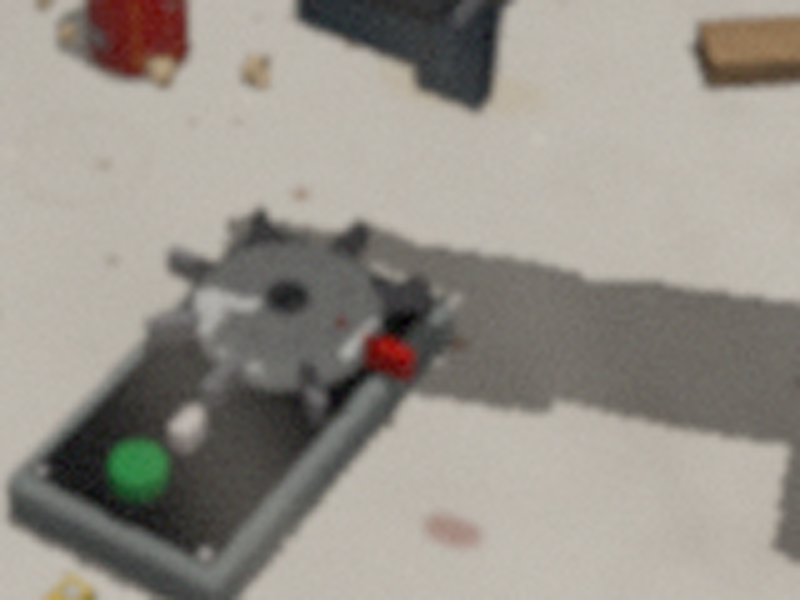

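```bash
cat >> h.py <<'E'
def pr(p,cam="side"):
    m=env.camera_model(cam); R=Ro.from_euler("xyz",m["rotation"],degrees=True)
    q=R.inv().apply(np.array(p,float)-m["eye"]); return np.array([m["cx"]+m["fx"]*q[0]/q[2],m["cy"]+m["fy"]*q[1]/q[2]])
E
python3 - <<'E'
from h import *
c=np.array([503,41.5,191.4]);X=np.array([.968,-.25,0]);Y=np.array([.25,.968,0]);Z=np.array([0,0,-1])
for dz in(14,-65):
  for dx in(-16,16):
    for dy in(-13.5,13.5): u=pr(c+dx*X+dy*Y+dz*Z); print(dz,dx,dy,((u-[270,190])*5).round())
_,d=env.grab_frame("side")
for cx,cy in((430,85),(450,85),(470,92),(485,80),(480,98),(450,98)):
    px=(270+cx/5,190+cy/5); e,v=ray("side",px); q=e+v*d[int(px[1]),int(px[0])]; w=q-c; print(cx,cy,q.round(),"rel X Y Z",round(w@X),round(w@Y),round(w[2]))
E
```

```text
14 -16 -13.5 [492. 138.]
14 -16 13.5 [464. 169.]
14 16 -13.5 [435. 116.]
14 16 13.5 [407. 145.]
-65 -16 -13.5 [502.   7.]
-65 -16 13.5 [473.  37.]
-65 16 -13.5 [442. -15.]
-65 16 13.5 [412.  14.]
430 85 [512.  49. 216.] rel X Y Z 7 10 25
450 85 [502.  51. 220.] rel X Y Z -3 9 29
470 92 [490.  60. 226.] rel X Y Z -17 15 34
485 80 [488.  41. 219.] rel X Y Z -15 -4 28
480 98 [487.  51. 216.] rel X Y Z -18 5 24
450 98 [501.  54. 215.] rel X Y Z -5 12 24
```

```bash
python3 - <<'E'
from h import *
a,d=env.grab_frame("side")
s=env.state();print(s["ee_pos"],s["gripper_width"])
for v in range(196,226,2):
    print(v,[ (int((lambda e:e[0]+e[1]*d[v,u])(ray("side",(u,v)))[2]),int(a[v,u].mean())) for u in range(350,372,3)])
E
```

```text
[503.30724213  41.505614   191.90447893] 0.19027255790924333
196 [(303, 55), (312, 56), (315, 58), (311, 60), (258, 54), (261, 49), (248, 53), (0, 175)]
198 [(300, 53), (302, 56), (304, 59), (304, 64), (251, 50), (253, 49), (243, 63), (0, 180)]
200 [(292, 55), (295, 59), (298, 65), (301, 60), (247, 49), (249, 48), (237, 71), (3, 180)]
202 [(289, 123), (290, 62), (296, 62), (292, 64), (237, 53), (240, 49), (235, 87), (2, 182)]
204 [(0, 173), (221, 87), (290, 55), (227, 67), (231, 57), (234, 50), (225, 98), (1, 178)]
206 [(1, 175), (217, 103), (219, 59), (224, 61), (228, 55), (228, 50), (219, 107), (0, 174)]
208 [(2, 177), (0, 152), (211, 108), (217, 65), (221, 61), (222, 54), (212, 123), (0, 173)]
210 [(1, 178), (3, 178), (-1, 169), (207, 141), (216, 91), (215, 75), (-1, 163), (-1, 175)]
212 [(1, 180), (4, 179), (0, 177), (1, 178), (0, 170), (210, 146), (3, 177), (0, 177)]
214 [(2, 182), (-3, 181), (0, 180), (0, 180), (1, 178), (-1, 179), (-1, 182), (0, 182)]
216 [(0, 182), (0, 183), (1, 181), (0, 182), (0, 181), (2, 180), (0, 182), (1, 182)]
218 [(0, 182), (1, 181), (3, 180), (-1, 183), (1, 181), (-1, 180), (2, 183), (0, 182)]
220 [(0, 181), (0, 182), (0, 179), (3, 181), (0, 181), (4, 182), (1, 182), (-3, 183)]
222 [(-1, 182), (3, 180), (0, 181), (0, 181), (1, 180), (3, 180), (0, 180), (0, 179)]
224 [(3, 180), (0, 181), (0, 183), (3, 182), (0, 182), (1, 181), (1, 182), (3, 181)]
```

{"method": "arm_command", "body": {
  "motion": [
    {"offset":[0,-0.005,0.03],"spin":0},
    {"offset":[0,0,0.04],"spin":0},
    {"offset":[0,0,0.035],"spin":0},
    {"offset":[0,0,0.015],"spin":0},
    {"offset":[0,0,0],"spin":0}
  ]
}}

```text
time_s: 7.8
ee_pos: [504.4, 46.0, 72.1]
ee_rot: [180.0, 0.1, -14.5]
force: [0.7, 0.2, -1.2]
gripper_width: 0.7
gripper_force: 0.0
```

```bash
cat >> h.py <<'E'
X=np.array([.968,-.25,0]);Y=np.array([.25,.968,0]);C=np.array([582.3,54.5,0])
def tip():
    a,d=env.grab_frame("side"); s=env.state(); c=s["ee_pos"]
    e,_=ray("side",(0,0)); m=env.camera_model("side")
    R=Ro.from_euler("xyz",m["rotation"],degrees=True).as_matrix()
    u0,v0=pr(c).astype(int); u,v=np.meshgrid(np.arange(u0-30,u0+30),np.arange(v0-50,v0+40))
    P=e+(np.stack([(u-m["cx"])/m["fx"],(v-m["cy"])/m["fy"],np.ones(u.shape)],-1)@R.T)*d[v,u][...,None]
    W=P-c; wx,wy=W@X,W@Y; ok=(abs(wx)<24)&(abs(wy)<20)&(P[...,2]>63)&(a[v,u].mean(-1)<110)&(W[...,2]<70)
    z=P[...,2][ok]; print("tcp",c.round(1),"f",s["force"].round(1),"relC XY",((c-C)@X).round(1),((c-C)@Y).round(1),"n",ok.sum())
    if ok.sum(): print("tip z pct 0,3,10",np.percentile(z,[0,3,10]).round(1),"X rng",np.percentile(wx[ok],[3,97]).round(1),"Y rng",np.percentile(wy[ok],[3,97]).round(1))
    return a,d
E
python3 - <<'E'
from h import *
tip()
E
```

```text
tcp [505.3  46.   73.1] f [ 1.  -0.4  0.3] relC XY -72.4 -27.5 n 114
tip z pct 0,3,10 [87.4 92.1 95.9] X rng [-18.7  -3.9] Y rng [-5.2 14.3]
```

{"method": "arm_command", "body": {
  "motion": [
    {"offset":[0,0,0.012],"spin":0},
    {"offset":[0,0,0.012],"spin":0},
    {"offset":[0,0,0.008],"spin":0},
    {"offset":[0,0,0.005],"spin":0},
    {"offset":[0,0,0],"spin":0}
  ]
}}

```text
time_s: 8.48
ee_pos: [504.5, 45.8, 35.2]
ee_rot: [180.0, 0.0, -14.5]
force: [-0.3, 0.0, -0.2]
gripper_width: 0.3
gripper_force: 0.0
```

```bash
python3 - <<'E'
from h import *
a,d=tip()
cv2.imwrite("pics/c6.png",cv2.resize(a[200:320,260:420],(800,600),interpolation=2))
E
```

```text
tcp [504.8  45.8  35.5] f [ 0.5 -0.3  0.5] relC XY -72.9 -27.8 n 86
tip z pct 0,3,10 [63.2 64.7 67.1] X rng [-18.   -4.8] Y rng [-9.9 13.5]
```

View pics/c6.png

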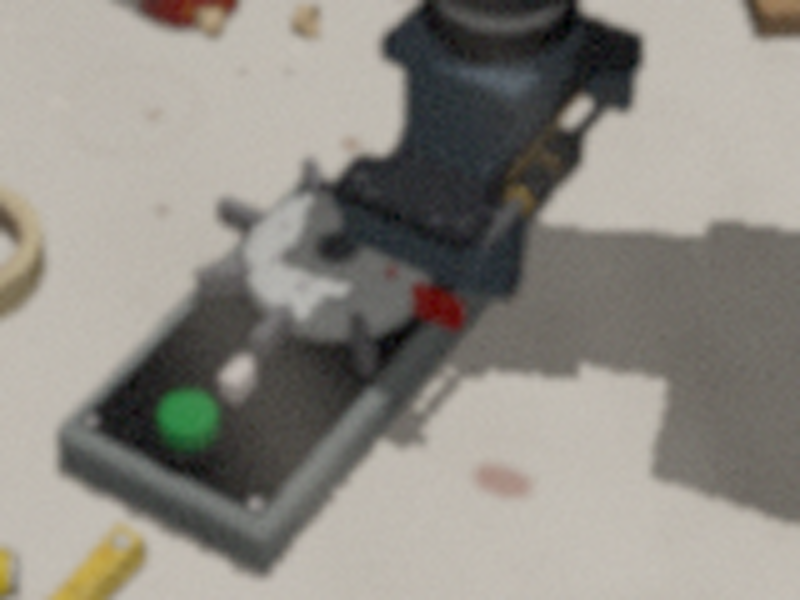

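{"method": "arm_command", "body": {
  "motion": [
    {"offset":[0,-0.006,0.002],"spin":0},
    {"offset":[0,-0.006,0],"spin":0},
    {"offset":[0,-0.006,0],"spin":0},
    {"offset":[0,-0.006,0],"spin":0},
    {"offset":[0,-0.005,0],"spin":0}
  ]
}}

```text
time_s: 9.15
ee_pos: [512.4, 74.0, 33.7]
ee_rot: [180.0, -0.1, -14.5]
force: [-0.5, -2.5, -0.3]
gripper_width: 0.1
gripper_force: 1.1
```

{"method": "arm_command", "body": {
  "motion": [
    {"offset":[0,-0.005,0],"spin":0},
    {"offset":[0,-0.005,0],"spin":0},
    {"offset":[0,-0.005,0],"spin":0},
    {"offset":[0,-0.005,0],"spin":0},
    {"offset":[0,-0.005,0],"spin":0}
  ]
}}

```text
time_s: 9.78
ee_pos: [518.4, 98.9, 33.7]
ee_rot: [-180.0, -0.0, -14.5]
force: [0.2, -0.2, -0.4]
gripper_width: 0.8
gripper_force: 0.0
```

```bash
python3 - <<'E'
from h import *
tip(); look(("side",))
E
```

```text
tcp [518.7  99.3  33.7] f [ 0.9  0.1 -0.5] relC XY -72.8 27.5 n 87
tip z pct 0,3,10 [64.  64.3 66.5] X rng [-18.1  -1.2] Y rng [-8.8 13.8]
side counter [326. 262.] 0.76 [588.9  44.4   0. ] depth pt [543.2 177.8 143.5]
side wheel_centre [326. 248.] 0.67 [591.7  37.1  48. ] depth pt [550.5 157.2 169.2]
side pointer_tip [310. 270.] 0.85 [603.7 131.2  52. ] depth pt [609.6 116.7  35.6]
side red_tab [328. 270.] 0.66 [559.8 114.1  51. ] depth pt [564.2 101.1  36.6]
side enter_button_top [297. 285.] 0.68 [617.  188.5  50. ] depth pt [612.1 199.3  63.3]
10.125 [518.2  98.1  33.6] [180.     0.   -14.52] [-0.5 -0.5  1. ]
```

{"method": "arm_command", "body": {
  "motion": [
    {"offset":[0,0,-0.02],"spin":0},
    {"offset":[0,0,-0.03],"spin":0},
    {"offset":[0,0.025,-0.01],"spin":0},
    {"offset":[0,0.03,0],"spin":0},
    {"offset":[0,0,0],"spin":0}
  ]
}}

```text
time_s: 10.75
ee_pos: [503.9, 43.6, 93.8]
ee_rot: [180.0, 0.0, -14.7]
force: [-1.1, 0.4, -0.5]
gripper_width: 0.4
gripper_force: 0.0
```

```bash
python3 - <<'E'
from h import *
a,d=tip(); look(("side",))
cv2.imwrite("pics/c7.png",cv2.resize(a[200:320,260:420],(800,600),interpolation=2))
E
```

```text
tcp [504.3  44.4  93.7] f [0.1 1.1 0.2] relC XY -73.0 -29.2 n 116
tip z pct 0,3,10 [110.5 112.5 117. ] X rng [-18.2  -3.4] Y rng [-6.1 13.4]
side wheel_centre [330. 251.] 0.94 [579.2  45.1  48. ] depth pt [573.8  61.5  64.7]
side pointer_tip [312. 269.] 0.89 [598.2 125.7  52. ] depth pt [597.3 128.   54.6]
side red_tab [335. 269.] 0.67 [545.1 107.7  51. ] depth pt [542.5 116.1  60.2]
side enter_button_top [296. 283.] 0.66 [621.6 181.4  50. ] depth pt [617.7 190.1  60.6]
11.1 [504.6  45.4  93.5] [ 1.800e+02  1.000e-02 -1.446e+01] [-0.4  0.8  0.5]
```

View pics/c7.png

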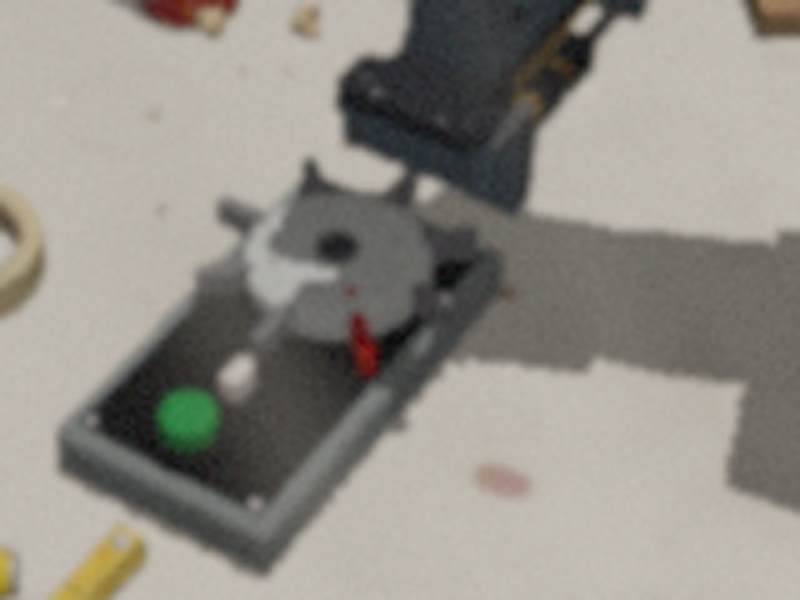

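{"method": "arm_command", "body": {
  "motion": [
    {"offset":[0,0,0.02],"spin":0},
    {"offset":[0,0,0.02],"spin":0},
    {"offset":[0,0,0.015],"spin":0},
    {"offset":[0,0,0.005],"spin":0},
    {"offset":[0,0,0],"spin":0}
  ]
}}

```text
time_s: 11.72
ee_pos: [504.6, 44.9, 33.6]
ee_rot: [180.0, 0.0, -14.5]
force: [-0.4, 0.4, 0.5]
gripper_width: 0.7
gripper_force: 0.0
```

{"method": "arm_command", "body": {
  "motion": [
    {"offset":[0,-0.006,0],"spin":0},
    {"offset":[0,-0.006,0],"spin":0},
    {"offset":[0,-0.006,0],"spin":0},
    {"offset":[0,-0.006,0],"spin":0},
    {"offset":[0,-0.006,0],"spin":0}
  ]
}}

```text
time_s: 12.35
ee_pos: [512.6, 74.0, 33.9]
ee_rot: [180.0, -0.1, -14.5]
force: [1.6, -3.9, 0.1]
gripper_width: 0.3
gripper_force: 1.2
```

{"method": "arm_command", "body": {
  "motion": [
    {"offset":[0,-0.005,0],"spin":0},
    {"offset":[0,-0.005,0],"spin":0},
    {"offset":[0,-0.005,0],"spin":0},
    {"offset":[0,-0.005,0],"spin":0},
    {"offset":[0,-0.005,0],"spin":0}
  ]
}}

```text
time_s: 12.98
ee_pos: [518.4, 98.9, 33.6]
ee_rot: [-180.0, 0.0, -14.5]
force: [-0.2, -0.1, -0.3]
gripper_width: 0.5
gripper_force: 0.0
```

{"method": "arm_command", "body": {
  "motion": [
    {"offset":[0,0,0],"spin":0},
    {"offset":[0,0,-0.02],"spin":0},
    {"offset":[0,0,-0.03],"spin":0},
    {"offset":[0,0.0,-0.03],"spin":0},
    {"offset":[0,0,0],"spin":0}
  ]
}}

```text
time_s: 13.6
ee_pos: [519.9, 98.4, 115.8]
ee_rot: [-179.9, -0.3, -14.5]
force: [0.3, -0.7, -0.2]
gripper_width: 0.5
gripper_force: 0.0
```

```bash
python3 - <<'E'
from h import *
a,d=tip(); look(("side",))
hsv=cv2.cvtColor(a,cv2.COLOR_BGR2HSV); sub=hsv[235:300,285:370]
r=((sub[...,0]<6)|(sub[...,0]>174))&(sub[...,1]>150)&(sub[...,2]>60); g=(sub[...,0]>45)&(sub[...,0]<85)&(sub[...,1]>120)
for m,z in((r,55),(g,56)):
    v,u=np.nonzero(m); p=atz("side",(u.mean()+285,v.mean()+235),z); print(len(u),u.mean()+285,v.mean()+235,p.round(1),((p-C)@X).round(1),((p-C)@Y).round(1))
E
```

```text
tcp [518.6  98.2 114.2] f [-0.   0.3 -1.6] relC XY -72.6 26.4 n 132
tip z pct 0,3,10 [133.  135.6 138.7] X rng [-16.6  -0.1] Y rng [-4.6 14.2]
side counter [327. 266.] 0.97 [583.7  54.7   0. ] depth pt [567.8 101.6  51.1]
side wheel_centre [329. 248.] 0.83 [584.1  36.2  48. ] depth pt [577.8  55.   67. ]
side pointer_tip [311. 270.] 0.76 [601.3 129.7  52. ] depth pt [600.8 131.1  53.6]
side red_tab [311. 264.] 0.78 [608.  108.5  51. ] depth pt [614.1  93.1  34. ]
side enter_button_top [295. 284.] 0.45 [622.4 184.1  50. ] depth pt [618.4 192.8  60.6]
13.95 [517.6  98.  112.6] [ 1.7995e+02  1.1000e-01 -1.4510e+01] [ 0.4  0.3 -0.3]
0 nan nan [nan nan nan] nan nan
115 296.5826086956522 283.4173913043478 [617.2 187.4  56. ] 0.5 137.4<stdin>:6: RuntimeWarning: Mean of empty slice.
  ret = ret.dtype.type(ret / rcount)
```

{"method": "arm_command", "body": {
  "motion": [
    {"offset":[-0.03,0.04,-0.01],"spin":0},
    {"offset":[-0.03,0.05,-0.02],"spin":0},
    {"offset":[-0.03,0.05,0],"spin":0},
    {"offset":[-0.02,0.03,0],"spin":0},
    {"offset":[0,0,0],"spin":0}
  ]
}}

```text
time_s: 14.58
ee_pos: [367.2, -39.8, 143.3]
ee_rot: [180.0, 0.1, -14.7]
force: [-0.6, -0.1, 0.6]
gripper_width: 0.6
gripper_force: 0.0
```

```bash
python3 - <<'E'
from h import *
look()
a,_=env.grab_frame("side"); b,_=env.grab_frame("top")
cv2.imwrite("pics/c8.png",np.hstack([cv2.resize(a[215:315,270:370],(400,400),interpolation=2),cv2.resize(b[180:310,240:370],(400,400),interpolation=2)]))
E
```

```text
top counter [318. 244.] 0.81 [582.1  65.2   0. ] depth pt [577.1  63.7  66.1]
top wheel_centre [323. 244.] 0.94 [578.9  50.5  48. ] depth pt [577.8  50.3  63.1]
top pointer_tip [292. 233.] 0.81 [606.9 132.2  52. ] depth pt [608.1 133.   39.9]
top red_tab [298. 234.] 0.59 [604.1 118.1  51. ] depth pt [605.9 119.2  31.9]
top enter_button_top [271. 227.] 0.57 [621.4 188.   50. ] depth pt [620.6 187.1  58.5]
side counter [329. 266.] 0.76 [577.1  56.5   0. ] depth pt [562.  101.8  49.5]
side wheel_centre [327. 250.] 0.64 [587.7  44.7  48. ] depth pt [582.4  60.3  63.9]
side pointer_tip [309. 271.] 0.87 [604.7 134.5  52. ] depth pt [610.8 119.5  35. ]
side red_tab [312. 264.] 0.94 [605.8 107.   51. ] depth pt [612.3  90.5  32.9]
side enter_button_top [296. 282.] 0.48 [622.4 178.9  50. ] depth pt [618.3 187.9  60.9]
15.175 [369.3 -38.7 143.6] [ 1.800e+02  1.000e-02 -1.448e+01] [-0.7  0.6 -0.2]
```

View pics/c8.png

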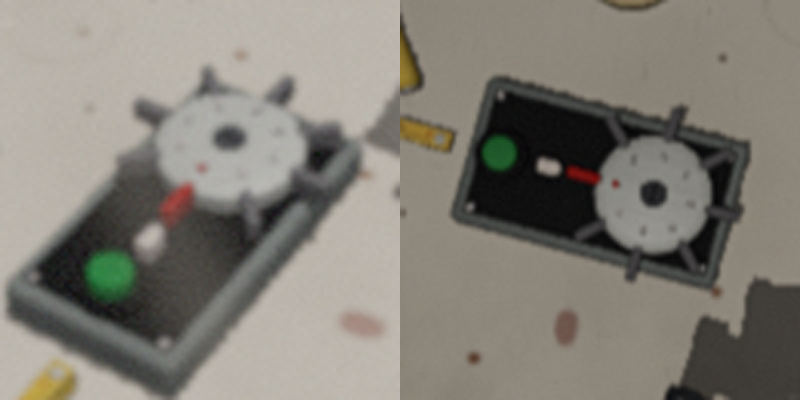

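{"method": "arm_command", "body": {
  "motion": [
    {"offset":[0.026,-0.04,0],"spin":0},
    {"offset":[0.026,-0.04,0],"spin":0},
    {"offset":[0.026,-0.04,0],"spin":0},
    {"offset":[0.026,-0.04,0],"spin":0},
    {"offset":[0.026,-0.04,0],"spin":0}
  ]
}}

```text
time_s: 15.9
ee_pos: [546.2, 123.3, 143.5]
ee_rot: [180.0, -0.0, -14.5]
force: [-0.3, 0.1, -1.0]
gripper_width: 0.3
gripper_force: 0.0
```

{"method": "arm_command", "body": {
  "motion": [
    {"offset":[0.026,-0.04,0],"spin":0},
    {"offset":[0.027,-0.039,0],"spin":0},
    {"offset":[0,0,0.02],"spin":0},
    {"offset":[0,0,0.02],"spin":0},
    {"offset":[0,0,0.01],"spin":0}
  ]
}}

```text
time_s: 16.52
ee_pos: [615.6, 185.2, 92.1]
ee_rot: [179.9, 0.1, -14.5]
force: [0.5, -0.2, 0.4]
gripper_width: 0.3
gripper_force: 0.0
```

{"method": "arm_command", "body": {
  "motion": [
    {"offset":[0,0,0],"spin":0},
    {"offset":[0,0,0],"spin":0}
  ]
}}

```text
time_s: 16.77
ee_pos: [616.8, 185.4, 94.6]
ee_rot: [-180.0, -0.1, -14.5]
force: [0.7, -0.5, -0.4]
gripper_width: 0.3
gripper_force: 0.0
```

```bash
python3 - <<'E'
from h import *
tip()
E
```

```text
tcp [616.8 185.4  94.7] f [ 0.6 -1.   0.8] relC XY 0.7 135.4 n 196
tip z pct 0,3,10 [ 63.2  64.1 116.7] X rng [-17.9  11.3] Y rng [-7.5 13.2]
```

{"method": "arm_command", "body": {
  "motion": [
    {"offset":[0,0,0.015],"spin":0},
    {"offset":[0,0,0.015],"spin":0},
    {"offset":[0,0,0.01],"spin":0},
    {"offset":[0,0,0.004],"spin":0},
    {"offset":[0,0,0],"spin":0}
  ]
}}

```text
time_s: 17.45
ee_pos: [616.1, 185.3, 49.2]
ee_rot: [180.0, 0.0, -14.5]
force: [-0.1, -0.4, 0.3]
gripper_width: 0.5
gripper_force: 0.0
```

{"method": "arm_command", "body": {
  "motion": [
    {"offset":[0,0,0.002],"spin":0},
    {"offset":[0,0,0.002],"spin":0},
    {"offset":[0,0,0.002],"spin":0},
    {"offset":[0,0,0.002],"spin":0}
  ]
}}

```text
time_s: 17.95
ee_pos: [616.4, 185.4, 42.0]
ee_rot: [-180.0, -0.0, -14.5]
force: [-0.9, -0.2, 2.9]
gripper_width: 0.8
gripper_force: 1.3
```

{"method": "arm_command", "body": {
  "motion": [
    {"offset":[0,0,0.0015],"spin":0},
    {"offset":[0,0,0.0015],"spin":0},
    {"offset":[0,0,0],"spin":0}
  ]
}}

```text
time_s: 18.32
ee_pos: [616.4, 185.4, 38.9]
ee_rot: [-180.0, -0.0, -14.5]
force: [-1.0, 0.1, 4.0]
gripper_width: 0.7
gripper_force: 2.0
```

{"method": "arm_command", "body": {
  "motion": [
    {"offset":[0,0,0.0015],"spin":0},
    {"offset":[0,0,0.0015],"spin":0},
    {"offset":[0,0,0],"spin":0}
  ]
}}

```text
time_s: 18.7
ee_pos: [616.5, 185.4, 36.9]
ee_rot: [-180.0, -0.1, -14.5]
force: [-2.5, 0.1, 9.9]
gripper_width: 0.4
gripper_force: 5.1
```

{"method": "arm_command", "body": {
  "motion": [
    {"offset":[0,0,-0.004],"spin":0},
    {"offset":[0,0,-0.008],"spin":0},
    {"offset":[0,0,-0.02],"spin":0},
    {"offset":[0,0,-0.04],"spin":0},
    {"offset":[0,0,-0.03],"spin":0}
  ]
}}

```text
time_s: 19.32
ee_pos: [616.1, 185.3, 138.5]
ee_rot: [180.0, 0.0, -14.5]
force: [0.4, -0.1, -0.2]
gripper_width: 0.8
gripper_force: 0.0
```

{"method": "arm_command", "body": {
  "motion": [
    {"offset":[-0.04,0.04,0],"spin":0},
    {"offset":[-0.04,0.05,0],"spin":0},
    {"offset":[-0.05,0.05,0],"spin":0},
    {"offset":[-0.05,0.05,0],"spin":0},
    {"offset":[0,0,0],"spin":0}
  ]
}}

```text
time_s: 19.95
ee_pos: [404.4, 54.1, 136.8]
ee_rot: [179.9, 0.3, -14.6]
force: [2.0, -0.1, -0.1]
gripper_width: 0.4
gripper_force: 0.0
```

```bash
python3 - <<'E'
from h import *
o=seg(); look()
for n in o:
    p=atz("top",o[n],56); print(n,p.round(1),((p-C)@X).round(1),((p-C)@Y).round(1))
E
```

```text
green 125 [271.9 229.3] depth z med 57.4
red 37 [298.7 236.3] depth z med 57.3
disc z 59.2
top wheel_centre [450. 242.] 0.26 [ 589.6 -280.6   48. ] depth pt [ 592.2 -286.5   17.5]
top pointer_tip [288. 234.] 0.62 [603.9 142.1  52. ] depth pt [603.6 141.9  55.2]
top red_tab [294. 236.] 0.86 [599.  126.4  51. ] depth pt [598.7 126.2  54.2]
top enter_button_top [204. 273.] 0.51 [498.7 360.9  50. ] depth pt [499.3 365.5  28. ]
side counter [328. 264.] 0.57 [583.2  48.5   0. ] depth pt [565.5 101.   56.7]
side wheel_centre [327. 248.] 0.63 [590.3  37.   48. ] depth pt [586.2  49.1  60.2]
side pointer_tip [307. 271.] 0.76 [609.1 137.1  52. ] depth pt [613.2 127.2  40.8]
side red_tab [314. 264.] 0.76 [601.2 107.   51. ] depth pt [598.  115.1  59.8]
side enter_button_top [360. 392.] 0.7 [394.1 412.9  50. ] depth pt [392.7 420.1  63.1]
20.6 [409.8  55.9 137.5] [ 1.7999e+02  1.0000e-02 -1.4490e+01] [ 0.2 -0.7  0.1]
green [615.7 185.4  56. ] -0.4 135.0
red [598.4 115.1  56. ] 0.4 62.7
```

```bash
python3 -c "
from workcell import env
print(env.job_done())"
```

```text
the job is handed in; nothing more can be done
None
```

The batch is closed and the job handed in at about 21 s: I flicked the star wheel two clicks clockwise so the red tab sits at the white pointer, then pressed the green button until it stopped (about 10 N) and let it come up; the counter did not move, and a first flick attempt had passed above the tabs without touching them because the fingertips sit about 30 mm higher than the reported pose implies.

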